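# Scan and return the finish samples

### The job

Scan the finish samples waiting in the reader's slots: press down on top of each one and draw it towards you, without lifting it out of its slot, until it lies wholly inside the white scan field. Once they are all there, press the green scan button fully down, hold it for at least five seconds and let it go; never press it while a sample is off the field. Then put every sample lying flat in the green return tray (piled is fine), left standing on the desk, and leave the other things on the desk where they are.

Things in the scene. Friction and masses are not known exactly. Their poses are not given: they have to be found in the camera images.
- reader: Sample reader, a fixed flat grey unit. Origin: on the desk under the middle of its white scan field; x points away from the robot, y left. Its slippery flat top (friction about 0.25) is 20 mm above the desk and spans x -85 to 137, y -150 to 150 mm. The scan field, framed in black, is 100 mm (x) by 285 mm (y), centred on the origin.
- slots (a point): Middle of the reader's five slots, at the height of its flat top, 106 mm behind the middle of the field. Slots lie at y = -108, -54, 0, 54, 108 mm, open towards the field, 49 mm wide and 62 long between rails 5 mm thick and 10 high: samples sit flush with the rails against the black rear housing (x 137 to 197, top 34 mm above the desk), so they cannot be pinched there.
- sample0: Finish sample, a flat white marble tile, 60 mm (its x) by 46 mm (its y) by 10 mm thick, about 60 g. Origin: centre of its underside, z up. Starts in one of the reader's slots, its x along the reader's. Closed fingertips hold it well enough to drag. Three or four of the five samples are there.
- sample1: Finish sample, a flat brown wood tile, 60 mm (its x) by 46 mm (its y) by 10 mm thick, about 60 g. Origin: centre of its underside, z up. Starts in one of the reader's slots, its x along the reader's. Closed fingertips hold it well enough to drag. Three or four of the five samples are there.
- sample2: Finish sample, a flat orange-brown terracotta tile, 60 mm (its x) by 46 mm (its y) by 10 mm thick, about 60 g. Origin: centre of its underside, z up. Starts in one of the reader's slots, its x along the reader's. Closed fingertips hold it well enough to drag. Three or four of the five samples are there.
- sample3: Finish sample, a flat blue lacquer tile, 60 mm (its x) by 46 mm (its y) by 10 mm thick, about 60 g. Origin: centre of its underside, z up. Starts in one of the reader's slots, its x along the reader's. Closed fingertips hold it well enough to drag. Three or four of the five samples are there.
- sample4: Finish sample, a flat yellow brass tile, 60 mm (its x) by 46 mm (its y) by 10 mm thick, about 60 g. Origin: centre of its underside, z up. Starts in one of the reader's slots, its x along the reader's. Closed fingertips hold it well enough to drag. Three or four of the five samples are there.
- tray: Loose green return tray, open on top, 138 mm (x) by 128 mm (y) outside, 32 mm high, walls and floor 4 mm, 0.5 kg. Origin: centre of its underside, z up. Wide enough inside (130 x 120) for two samples side by side along its y with room for the fingers at their x ends; samples may be piled.
- scan_button (a joint): Travel of the console's green scan button, in m: 0 up, 0.006 fully down; spring-return, 5 N at full travel. It counts as down beyond 0.004.
- scan_button_top (a point): Centre of the top of the round green scan button (32 mm across), 63 mm above the desk when up; pressed straight down. It sits on a white fixed console box 110 x 90 x 45 mm high, 10 mm off its middle.
- mug: Bystander, not part of the job: blue mug, 80 mm across, 90 high; all in mm; origin under its centre.
- pencil_cup: Bystander, not part of the job: black pencil cup, 76 mm across, 100 high; all in mm; origin under its centre.
- stapler: Bystander, not part of the job: red and black stapler, 130 x 40 x 44; all in mm; origin under its centre.
- phone: Bystander, not part of the job: black phone lying flat, 75 x 150 x 9; all in mm; origin under its centre.
- note_block: Bystander, not part of the job: yellow note block, 76 x 76 x 30; all in mm; origin under its centre.
- tape_roll: Bystander, not part of the job: orange tape roll, 50 mm across, 18 high, lying on the reader's rear housing; all in mm; origin under its centre.
- plant: Bystander, not part of the job: potted plant, 90 mm across, about 130 high; all in mm; origin under its centre.
There are look-alikes about, which are no part of the job. What is shaped like the part that bears scan_button but turquoise or yellow is not meant. Leave any black look-alike of the sample3 alone.

How it is judged:
By the outcome, as a careful person would: the job done as asked, in the order asked, and still so for the second after the job is handed in, with the robot touching nothing.
Of sample0, sample1, sample2, sample3, sample4 only 3 to 4 are there at a start; the rules pass over those that are not, and their reading is None.
At some moment in a run one of tray may be knocked a few centimetres aside while the robot is not near it.
Once in a run the grip may slacken for a moment while it holds something.
It also fails if it takes over 208 s, if anything falls off the work surface, if the arm or the gripper's body presses on something with over 40 N, if the wrist force passes 120 N, or if a joint passes its speed limit or range.

### The arm

A 6-joint arm with a two-finger parallel gripper is mounted at the origin on the work surface. World frame = base frame: x ahead of the robot, y to its left, z up, the work surface at z = 0. Lengths are in m, angles in degrees, forces in N, time in s.
With the tool pointing down it reaches from about 0.375 to 0.9 m from the base axis. Payload 3.1 kg.
Tool frame: the origin (TCP) lies on the mounting face of the last link; the fingertips stand 182 mm ahead of it and the grasp point (between the pads) lies 164 mm ahead of it (manip.tcp_to_tips is the distance from the TCP to the fingertips, in m); z points along the fingers, y is the line along which they close (so a half turn about z gives the same grasp; the last joint's range is limited). The gripper opens to 87 mm and grips with 3 to 60 N. Pads are 19 mm wide; open, the fingers measure 117 mm over their backs; the gripper's body (75 mm by 190 mm) begins 51 mm behind the grasp point.
Start: joints at [-87.176, 30.224, 82.088, -0, 67.689, -10.227], TCP at [0.141, -0.609, 0.405] pointing down, gripper open.
Joint ranges: [-176.69, 176.69], [-43.24, 126.21], [12.49, 139.97], [-82, 262], [0, 151.66], [-163.58, 163.58]. Speed limits (degrees/s): [159.86, 159.86, 180, 180, 180, 180].

### API

Orientations are given as [roll, pitch, yaw] about the fixed x, y, z axes, in that order (R = Rz(yaw) Ry(pitch) Rx(roll)).
In Python, from plant import manip gives the robot as it stands. The module is installed in compiled form; this text tells all that it offers.
- The arm moves only by the shell command python3 -m crank 'ROWS' [OPENING]. ROWS is JSON, a list of rows, each a list of 4 numbers: the shift along the tool's x, y, z in cm, then the turn about the tool's z in degrees. In form: [[tx, ty, tz, spin], ...]. A call has 1 to 10 rows; each row is the pose to reach, as a shift and turn from the pose commanded when the call began, along the tool's axes at that moment; what a row does not reach only later rows make up. A row lasts 1/12 s, in which the tool goes at most 41.7 mm and 7.16 degrees, less where a joint would pass 70% of its speed; a pose out of reach is approached as far as the arm can. A call with a gripper value outside its range is refused whole. OPENING is the closure, from 0 (fully open) to 1 (shut), set as the call begins (- or left out, the last holds). The fingers move at their own pace and stop on an object; the grip force is fixed at half the most. Time passes only in rows, so rows that repeat a pose let the fingers close. It gives the time, the measured TCP pose, the force, the opening and the grip force at its end, in the units of the state.
- manip.read_state(): the state, without advancing time (a new reading comes with each control period).
- manip.grab_frame(name): name is "scene" or "side" or "wrist"; returns a dict with "image" (480x640x3 uint8, red, green, blue), "fx", "fy", "cx", "cy" (pixels), "world_from_camera" (4x4, takes a point from camera to world coordinates). Camera axes: x right, y down, z forward; pixel columns grow to the right and rows downward; lengths in m; the calibration is good to about 2 mm. A picture is of the moment at which its call begins. There is no depth.
- manip.job_done(): hands the job in; it is judged then, once.
The state is a dict: "clock": time; "joint_pos": joint angles; "joint_vel": joint speeds; "joint_efforts": joint torques, N m; "tcp_pos": TCP position; "tool_rot": TCP orientation; "wrist_force": force on the tool from outside, world axes, zero at the start; "wrist_torque": the same for the moment, N m; "opening": finger opening in m; "finger_force": force on a finger pad.
Only numpy, scipy, OpenCV 4.12 (cv2) and the standard library are available. Lean on these libraries where they do the work, as an engineer would, in place of code of your own. Each camera call takes 0.05 s, during which the arm holds its last target. There are 200 camera calls.

## Working session

There is one attempt and no reset: what is moved stays moved. The work goes in short steps, Python scripts to look and compute and a shell command to move; the robot and the scene stay as the last step left them, time stands still between calls to the robot, and variables do not carry over. Pictures are saved under pics/ and viewed, at most 14 in all, crops included, and the job is handed in when it is done.

```bash
mkdir -p pics; cat > h.py <<'E'
import numpy as np, cv2, json
from plant import manip
from scipy.spatial.transform import Rotation as R
def shot(n,f):
    d=manip.grab_frame(n); cv2.imwrite('pics/'+f+'.png',d['image'][:,:,::-1])
    np.savez('pics/'+f+'.npz',**{k:d[k] for k in d}); return d
def px2w(d,u,v,z):
    T=np.array(d['world_from_camera']); r=T[:3,:3]@np.array([(u-d['cx'])/d['fx'],(v-d['cy'])/d['fy'],1.]); o=T[:3,3]
    return o+r*(z-o[2])/r[2]
def w2px(d,p):
    T=np.array(d['world_from_camera']); c=T[:3,:3].T@(np.array(p)-T[:3,3]); return d['fx']*c[0]/c[2]+d['cx'],d['fy']*c[1]/c[2]+d['cy']
def st(): return manip.read_state()
def go(x,y,z,yaw=None):
    "tips target -> tool shift cm, and spin"
    s=st(); Rm=R.from_euler('xyz',s['tool_rot'],degrees=True).as_matrix()
    d=np.array([x,y,z+manip.tcp_to_tips])-s['tcp_pos']
    print('shift cm',np.round(Rm.T@d*100,2),'rot',np.round(s['tool_rot'],1))
E
python3 - <<'E'
from h import *
for n in('scene','side','wrist'): 
    d=shot(n,n+'0'); print(n,d['fx'],np.round(d['world_from_camera'],3).tolist())
s=st(); print({k:np.round(v,3).tolist() for k,v in s.items()}, manip.tcp_to_tips)
E
```

```text
scene 522.6780991952756 [[-0.594, 0.433, -0.678, 1.383], [0.804, 0.343, -0.485, 0.494], [0.023, -0.833, -0.553, 0.749], [0.0, 0.0, 0.0, 1.0]]
side 510.88508170177283 [[-0.897, -0.316, 0.31, 0.146], [-0.443, 0.663, -0.604, 0.659], [-0.015, -0.679, -0.734, 0.999], [0.0, 0.0, 0.0, 1.0]]
wrist 343.13327123869294 [[0.227, -0.93, -0.288, 0.221], [-0.974, -0.218, -0.065, -0.59], [-0.002, 0.295, -0.955, 0.384], [0.0, 0.0, 0.0, 1.0]]
{'clock': 0.15, 'joint_pos': [-87.177, 30.265, 82.14, -0.001, 67.69, -10.227], 'joint_vel': [-0.024, -0.182, -0.255, -0.015, -0.088, 0.101], 'joint_efforts': [0.001, -44.043, -17.684, 0.063, 0.055, -0.0], 'tcp_pos': [0.141, -0.609, 0.404], 'tool_rot': [-179.907, -0.016, 13.05], 'wrist_force': [0.732, -0.223, 0.988], 'wrist_torque': [-0.054, -0.044, -0.001], 'finger_force': 0.0, 'opening': 0.087} 0.1822
```

View pics/scene0.png

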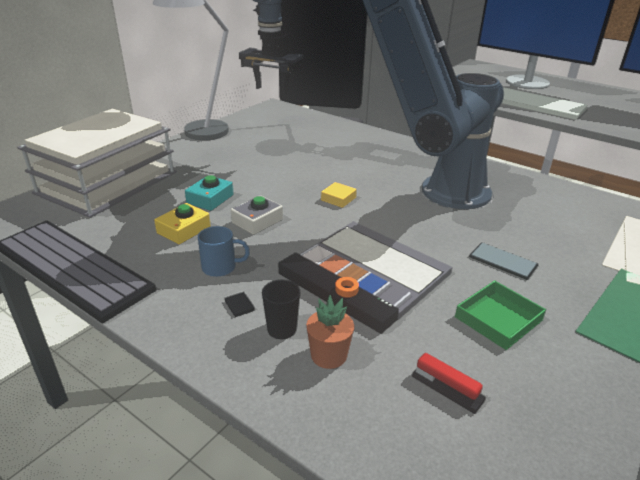

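View pics/side0.png

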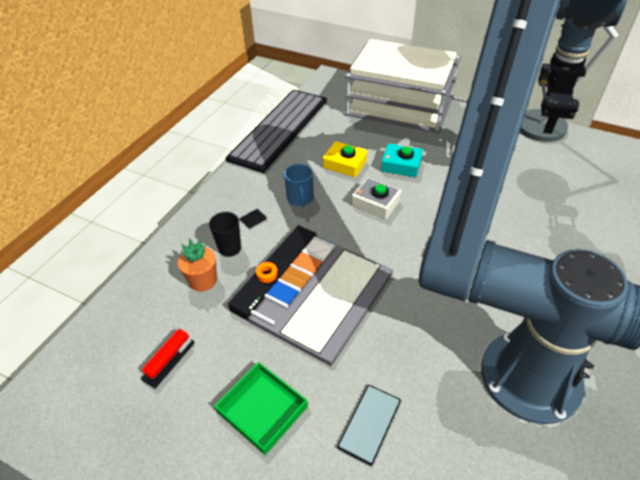

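The scene view shows consoles at (257,212) white, (183,222) yellow and (210,191) turquoise; the white one is meant. The black tile at (239,304) is the look-alike. The reader's samples are around (350,275), the tray is at (500,312), and the tape roll sits on the housing. I'll confirm the console and samples in one enlarged crop.

```bash
python3 - <<'E'
import cv2
i=cv2.imread('pics/side0.png')[140:370,220:420]
cv2.imwrite('pics/c1.png',cv2.resize(i,None,fx=2.6,fy=2.6,interpolation=cv2.INTER_CUBIC))
i=cv2.imread('pics/scene0.png')[180:350,220:560]
cv2.imwrite('pics/c2.png',cv2.resize(i,None,fx=2.35,fy=2.35,interpolation=cv2.INTER_CUBIC))
E
```

```text
(no output)
```

View pics/c1.png

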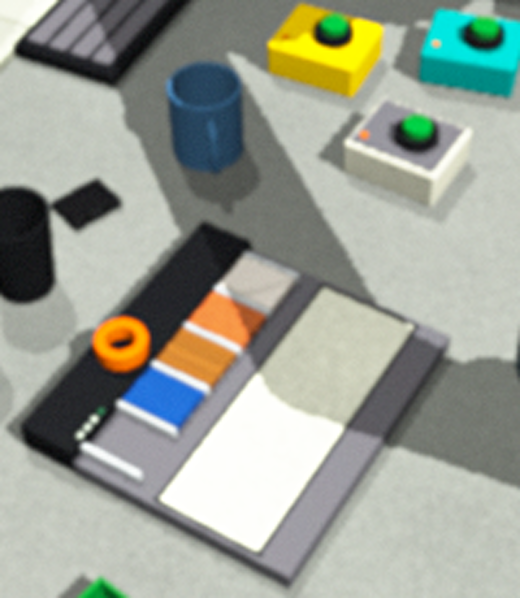

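View pics/c2.png

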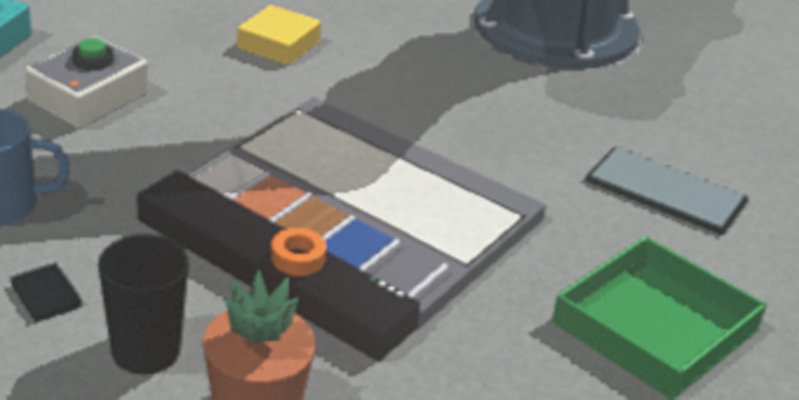

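The white console's button is at c1 (418,125). Four samples are present, in order from the right: marble, terracotta, wood and blue. The left slot is empty. Next I fit the poses.

```bash
cat >> h.py <<'E'
class L(dict): pass
def load(f): return dict(np.load('pics/'+f+'.npz'))
def fit2(src,dst):
    src=np.array(src);dst=np.array(dst)[:,:2]; a,b=src-src.mean(0),dst-dst.mean(0)
    th=np.arctan2((a[:,0]*b[:,1]-a[:,1]*b[:,0]).sum(),(a*b).sum()); Q=np.array([[np.cos(th),-np.sin(th)],[np.sin(th),np.cos(th)]])
    t=dst.mean(0)-Q@src.mean(0); return np.degrees(th),t,np.abs(dst-(src@Q.T+t)).max()
E
python3 - <<'E'
from h import *
S=load('side0');C=load('scene0')
f=lambda l:[(220+u/2.6,140+v/2.6) for u,v in l]
g=lambda l:[(220+u/2.35,180+v/2.35) for u,v in l]
src=[(.05,-.1425),(-.05,-.1425),(-.05,.1425),(.05,.1425)]
a=[px2w(S,u,v,.02) for u,v in f([(322,288),(414,324),(260,552),(160,497)])]
b=[px2w(C,u,v,.02) for u,v in g([(240,145),(298,112),(523,215),(467,262)])]
print(fit2(src,a),fit2(src,b)); print(fit2(src+src,a+b))
print('btn',px2w(S,*f([(418,122)])[0],.063),px2w(C,*g([(92,45)])[0],.063))
for d,l in((S,[(258,365),(307,404),(266,444),(216,404)]),(C,g([(765,303),(647,240),(556,298),(675,375)]))):
    P=np.array([px2w(d,u,v,.032) for u,v in l]); print('tray',P.round(3)[:,:2].tolist(),P.mean(0).round(4))
E
```

```text
(np.float64(-4.63048942470571), array([0.46313064, 0.00748282]), np.float64(0.0026978841303970102)) (np.float64(-4.740878834497856), array([0.46321967, 0.00931928]), np.float64(0.003773541987907525))
(np.float64(-4.6856038230345884), array([0.46317515, 0.00840105]), np.float64(0.0036850131507523143))
btn [ 0.49268356 -0.35865339  0.063     ] [ 0.49107473 -0.35355822  0.063     ]
tray [[0.525, 0.244], [0.391, 0.276], [0.424, 0.38], [0.555, 0.355]] [0.4737 0.3139 0.032 ]
tray [[0.426, 0.39], [0.403, 0.272], [0.535, 0.239], [0.564, 0.358]] [0.4819 0.3146 0.032 ]
```

```bash
python3 - <<'E'
from h import *
go(.47,-.05,.22)
E
```

```text
shift cm [ 44.65 -46.99   0.27] rot [-179.9   -0.    13.1]
```

```bash
python3 -m crank '[[22,-23,0,-36],[22,-23,0,-36],[22,-23,0,-36],[22,-23,0,-36],[22,-23,0,-36],[44.6,-47,0,-72.3],[44.6,-47,0,-72.3],[44.6,-47,0,-72.3],[44.6,-47,0,-72.3],[44.6,-47,0,-72.3]]' 1
python3 - <<'E'
from h import *
print(st()['joint_pos']);go(.47,-.05,.22)
E
```

```text
clock: 0.98
tcp_pos: [0.3531, -0.2479, 0.4048]
tool_rot: [180.0, -0.0, 85.0]
wrist_force: [0.5, 0.3, 0.7]
opening: 0.0283
finger_force: 0.0
[-4.99821384e+01  1.53398744e+01  1.08571200e+02  6.90847894e-03
  5.60891712e+01 -4.49705775e+01]
shift cm [20.74  9.91  0.26] rot [180.  -0.  85.]
```

```bash
python3 -m crank '[[20.7,9.9,0,-0.3],[20.7,9.9,0,-0.3],[20.7,9.9,0,-0.3],[20.7,9.9,0,-0.3],[20.7,9.9,0,-0.3],[20.7,9.9,0,-0.3],[20.7,9.9,0,-0.3],[20.7,9.9,0,-0.3]]' 1
python3 - <<'E'
from h import *
shot('wrist','w1')
go(.561,-.108,.05)
E
```

```text
clock: 1.65
tcp_pos: [0.4707, -0.0519, 0.4045]
tool_rot: [-180.0, 0.0, 85.2]
wrist_force: [0.8, 0.5, -0.5]
opening: 0.0005
finger_force: 0.0
shift cm [-4.72  9.53 17.22] rot [-179.9    0.    85.1]
```

View pics/w1.png

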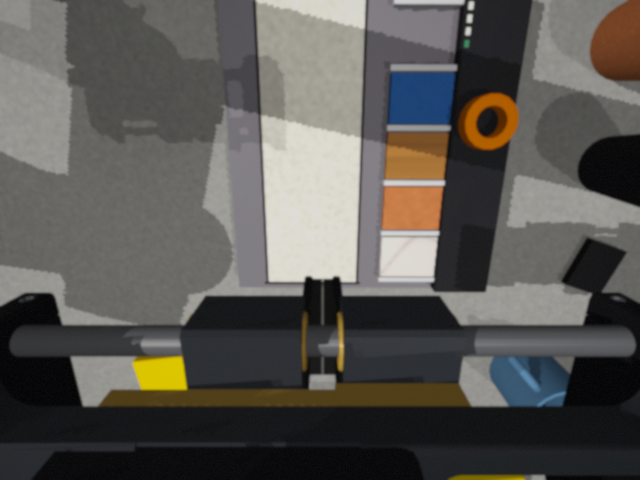

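The wrist view shows marble at (408,257), terracotta at (412,208), wood at (416,156) and blue at (420,97), with the field's right edge from (266,283) to (358,282).

```bash
python3 - <<'E'
from h import *
d=load('w1')
t={'marble':(408,257),'terra':(412,208.5),'wood':(416.5,156),'blue':(420.5,97)}
src=[(.107,-.108),(.107,-.054),(.107,0),(.107,.054)]
P=[px2w(d,u,v,.03) for u,v in t.values()];print(np.round(P,4)[:,:2].tolist())
f=[px2w(d,u,v,.02) for u,v in[(266,283),(358,282)]]
print(fit2(src,P), fit2(src+[(-.05,-.1425),(.05,-.1425)],P+f),np.round(f,4)[:,:2].tolist())
E
```

```text
[[0.5612, -0.1099], [0.5659, -0.0557], [0.5708, -0.0019], [0.5747, 0.0531]]
(np.float64(-4.7700785310542635), array([0.46378496, 0.00721104]), np.float64(0.0010156441063553026)) (np.float64(-4.403762597550295), array([0.46346941, 0.00632525]), np.float64(0.0035337856371766563)) [[0.3991, -0.1324], [0.5056, -0.14]]
```

```bash
python3 -m crank '[[-4.8,9.5,8,0],[-4.8,9.5,8,0],[-4.8,9.5,8,0],[-4.8,9.5,17,0],[-4.8,9.5,17,0],[-4.8,9.5,17,0],[-4.8,9.5,18,0],[-4.8,9.5,18.6,0],[-4.8,9.5,18.8,0],[-4.8,9.5,18.8,0]]' 1
python3 -m crank '[[0,0,0.2,0],[0,0,0.3,0],[0,0,0.3,0]]' 1
python3 -c "
from h import *
go(.5612,-.1092,.03)"
```

```text
clock: 2.53
tcp_pos: [0.5612, -0.1093, 0.2182]
tool_rot: [179.9, 0.0, 85.0]
wrist_force: [0.7, 0.1, 0.5]
opening: 0.0006
finger_force: 0.0
clock: 2.78
tcp_pos: [0.5612, -0.109, 0.2148]
tool_rot: [179.9, 0.0, 85.0]
wrist_force: [-0.6, -0.0, 0.3]
opening: 0.0007
finger_force: 0.0
shift cm [-0.02  0.01  0.26] rot [179.9   0.   85. ]
```

```bash
python3 -m crank '[[0,0,0.2,0],[0,0,0.3,0],[0,0,0.3,0]]' 1
python3 -m crank '[[0,0,0.05,0],[0,0,0.1,0],[0,0,0.1,0]]' 1
```

```text
clock: 3.03
tcp_pos: [0.5613, -0.109, 0.2126]
tool_rot: [179.9, 0.0, 85.0]
wrist_force: [-2.1, 0.9, 10.7]
opening: 0.0003
finger_force: 5.4
clock: 3.28
tcp_pos: [0.5612, -0.109, 0.2126]
tool_rot: [179.9, 0.0, 85.0]
wrist_force: [-2.8, 1.1, 17.3]
opening: 0.0005
finger_force: 8.6
```

```bash
python3 -m crank '[[0,-0.5,0,0],[0,-1.5,0,0],[0,-3,0,0],[0,-4.5,0,0],[0,-6,0,0],[0,-7.5,0,0],[0,-9,0,0],[0,-10,0,0],[0,-10.5,0,0],[0,-10.5,0,0]]' 1
python3 -m crank '[[0,0,-1,0],[0,0,-2,0],[0,0,-3,0]]' 1
python3 - <<'E'
from h import *
shot('side','s1');shot('wrist','w2')
import numpy as np
a=cv2.imread('pics/s1.png')[220:370,220:420];b=cv2.imread('pics/w2.png')
cv2.imwrite('pics/c3.png',np.hstack([cv2.resize(a,(400,300)),cv2.resize(b,(400,300))]))
go(.5659,-.0557,.034)
E
```

```text
clock: 4.12
tcp_pos: [0.4583, -0.101, 0.2125]
tool_rot: [179.4, 0.2, 85.0]
wrist_force: [0.9, -0.4, 19.2]
opening: 0.0006
finger_force: 9.7
clock: 4.37
tcp_pos: [0.4563, -0.0998, 0.2404]
tool_rot: [-180.0, -0.0, 85.0]
wrist_force: [-0.1, 0.5, 0.7]
opening: 0.0003
finger_force: 0.0
shift cm [ 5.36 10.48  2.51] rot [1.798e+02 1.000e-01 8.500e+01]
```

View pics/c3.png

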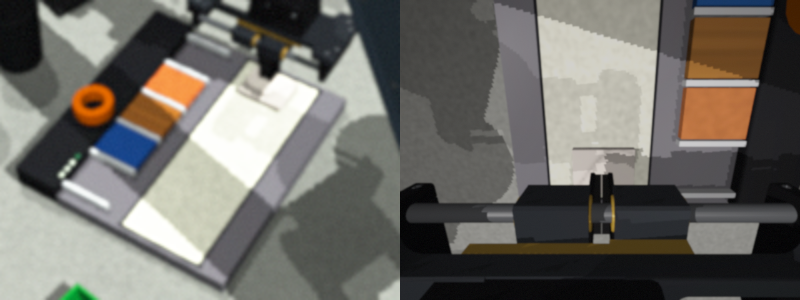

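```bash
python3 -m crank '[[5.4,10.5,0,0],[5.4,10.5,0,0],[5.4,10.5,0,0],[5.4,10.5,1.5,0],[5.4,10.5,2.4,0],[5.4,10.5,2.6,0],[5.4,10.5,2.7,0],[5.4,10.5,2.8,0],[5.4,10.5,2.95,0],[5.4,10.5,3,0]]' 1
python3 -m crank '[[0,0,0,0],[0,-0.5,0,0],[0,-1.5,0,0],[0,-3,0,0],[0,-4.5,0,0],[0,-6,0,0],[0,-7.5,0,0],[0,-9,0,0],[0,-10,0,0],[0,-10.5,0,0]]' 1
python3 -m crank '[[0,0,0,0],[0,0,-1,0],[0,0,-2,0],[0,0,-3,0]]' 1
python3 - <<'E'
from h import *
shot('side','s2');shot('wrist','w3')
import numpy as np
a=cv2.imread('pics/s2.png')[220:370,220:420];b=cv2.imread('pics/w3.png')
cv2.imwrite('pics/c4.png',np.hstack([cv2.resize(a,(400,300)),cv2.resize(b,(400,300))]))
go(.5708,-.0019,.03)
E
```

```text
clock: 5.3
tcp_pos: [0.565, -0.055, 0.2125]
tool_rot: [180.0, -0.1, 84.9]
wrist_force: [-2.6, 4.0, 26.3]
opening: 0.0006
finger_force: 13.2
clock: 6.13
tcp_pos: [0.4625, -0.0474, 0.2125]
tool_rot: [179.3, 0.2, 84.9]
wrist_force: [5.1, -0.3, 19.9]
opening: 0.0003
finger_force: 10.0
clock: 6.47
tcp_pos: [0.4592, -0.0462, 0.2398]
tool_rot: [-179.8, -0.1, 84.9]
wrist_force: [0.1, -0.2, -0.2]
opening: 0.0004
finger_force: 0.0
shift cm [ 5.4  10.66  2.82] rot [-180.    -0.    84.9]
```

View pics/c4.png

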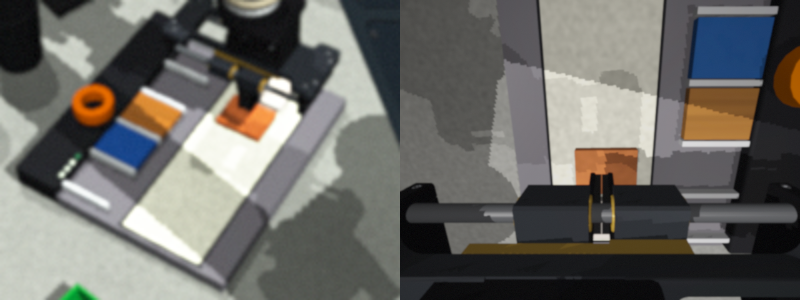

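Terracotta lies inside the field at about (606,167). I'll do wood and blue the same way.

```bash
python3 -m crank '[[5.4,10.6,0,0],[5.4,10.6,0,0],[5.4,10.6,0,0],[5.4,10.6,1.5,0],[5.4,10.6,2.4,0],[5.4,10.6,2.6,0],[5.4,10.6,2.7,0],[5.4,10.6,2.8,0],[5.4,10.6,2.95,0],[5.4,10.6,2.95,0]]' 1
python3 -m crank '[[0,0,0,0],[0,-0.5,0,0],[0,-1.5,0,0],[0,-3,0,0],[0,-4.5,0,0],[0,-6,0,0],[0,-7.5,0,0],[0,-9,0,0],[0,-10,0,0],[0,-10.5,0,0]]' 1
python3 -m crank '[[0,0,0,0],[0,0,-1,0],[0,0,-2,0],[0,0,-2.95,0],[0,0,-2.95,0]]' 1
python3 -c "
from h import *
go(.5747,.0525,.03)"
```

```text
clock: 7.4
tcp_pos: [0.5704, -0.0016, 0.2125]
tool_rot: [180.0, -0.1, 84.9]
wrist_force: [-1.2, 4.1, 20.1]
opening: 0.0005
finger_force: 10.3
clock: 8.23
tcp_pos: [0.4674, 0.0066, 0.2125]
tool_rot: [179.4, 0.1, 84.9]
wrist_force: [5.9, -0.4, 18.7]
opening: 0.0006
finger_force: 9.3
clock: 8.65
tcp_pos: [0.4656, 0.0074, 0.2406]
tool_rot: [-179.9, -0.0, 84.9]
wrist_force: [0.6, -0.2, 0.1]
opening: 0.0005
finger_force: 0.0
shift cm [ 5.45 10.48  2.83] rot [-179.9   -0.    84.9]
```

```bash
python3 -m crank '[[5.45,10.5,0,0],[5.45,10.5,0,0],[5.45,10.5,0,0],[5.45,10.5,1.5,0],[5.45,10.5,2.4,0],[5.45,10.5,2.6,0],[5.45,10.5,2.7,0],[5.45,10.5,2.8,0],[5.45,10.5,2.95,0],[5.45,10.5,2.95,0]]' 1
python3 -m crank '[[0,0,0,0],[0,-0.5,0,0],[0,-1.5,0,0],[0,-3,0,0],[0,-4.5,0,0],[0,-6,0,0],[0,-7.5,0,0],[0,-9,0,0],[0,-10,0,0],[0,-10.5,0,0]]' 1
python3 -m crank '[[0,0,0,0],[0,0,-1,0],[0,0,-2,0],[0,0,-6,0],[0,0,-9,0],[0,0,-9,0]]' 1
python3 -c "
from h import *
go(.492,-.356,.11)"
```

```text
clock: 9.48
tcp_pos: [0.5752, 0.0528, 0.2125]
tool_rot: [180.0, -0.1, 84.9]
wrist_force: [-0.8, 2.8, 18.8]
opening: 0.0005
finger_force: 9.7
clock: 10.32
tcp_pos: [0.472, 0.0612, 0.2125]
tool_rot: [179.5, 0.0, 84.9]
wrist_force: [5.6, -0.8, 17.6]
opening: 0.0003
finger_force: 8.6
clock: 10.82
tcp_pos: [0.4716, 0.0617, 0.3041]
tool_rot: [179.7, 0.0, 85.0]
wrist_force: [1.3, 0.0, -0.6]
opening: 0.0004
finger_force: 0.0
shift cm [-41.43   5.7    1.23] rot [179.7   0.   85. ]
```

```bash
python3 -m crank '[[-41.4,5.7,0.5,0],[-41.4,5.7,0.5,0],[-41.4,5.7,0.5,0],[-41.4,5.7,0.5,0],[-41.4,5.7,0.5,0],[-41.4,5.7,0.5,0],[-41.4,5.7,0.5,0],[-41.4,5.7,0.5,0],[-41.4,5.7,0.5,0],[-41.4,5.7,0.5,0]]' 1
python3 -m crank '[[0,0,0,0],[0,0,0,0]]' 1
python3 - <<'E'
from h import *
shot('side','s3');shot('scene','k3')
a=cv2.imread('pics/s3.png')[130:380,210:410];b=cv2.imread('pics/k3.png')[170:350,220:460]
cv2.imwrite('pics/c5.png',np.hstack([cv2.resize(a,(400,500)),cv2.resize(b,(400,500))]))
go(.492,-.356,.065)
E
```

```text
clock: 11.65
tcp_pos: [0.4902, -0.3555, 0.2939]
tool_rot: [-179.8, -0.2, 84.9]
wrist_force: [0.8, 0.6, -0.4]
opening: 0.0002
finger_force: 0.0
clock: 11.82
tcp_pos: [0.4905, -0.3562, 0.2939]
tool_rot: [-179.9, -0.1, 84.7]
wrist_force: [-1.2, 0.8, 0.8]
opening: 0.0006
finger_force: 0.0
shift cm [-0.31  0.18  4.67] rot [-179.8   -0.2   84.9]
```

View pics/c5.png

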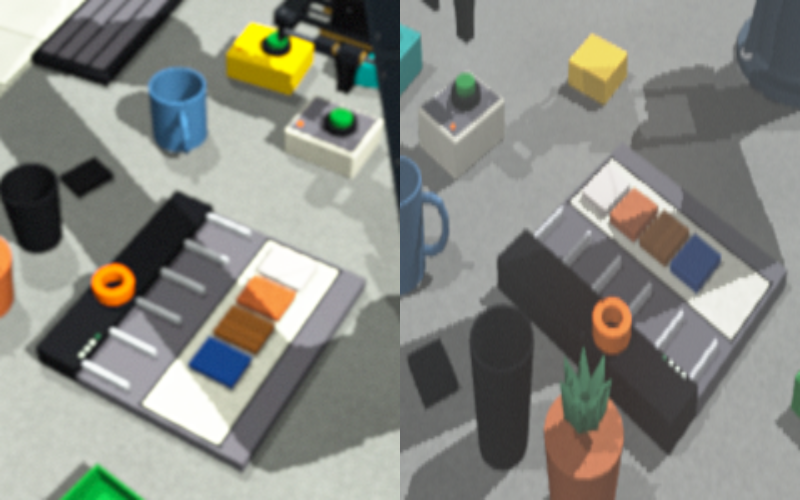

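All four tiles lie inside the white field: marble, terracotta, wood and blue from (290,262) to (220,362) in the left half. The tips are above the white console's button, so I press it.

```bash
python3 -m crank '[[-0.3,0.2,2,0],[-0.3,0.2,4,0],[-0.3,0.2,4.6,0],[-0.3,0.2,4.8,0],[-0.3,0.2,5,0],[-0.3,0.2,5.2,0],[-0.3,0.2,5.4,0],[-0.3,0.2,5.5,0],[-0.3,0.2,5.5,0]]' 1
python3 -c "
from h import *
go(.492,-.356,.057)"
```

```text
clock: 12.67
tcp_pos: [0.4935, -0.3561, 0.2434]
tool_rot: [-180.0, -0.1, 85.0]
wrist_force: [-3.3, 7.0, 17.0]
opening: 0.0003
finger_force: 8.6
shift cm [-0.   -0.15  0.42] rot [-1.8e+02 -1.0e-01  8.5e+01]
```

The force of 17 N is too much for a travel of only about 2 mm, so something is off. I'll lift and look from close up.

```bash
python3 -m crank '[[0,0,-1,0],[0,0,-4,0],[-4,0,-6,0],[-8,0,-6,0],[-8,0,-6,0],[-8,0,-6,0]]' 1
python3 - <<'E'
from h import *
d=shot('wrist','w4'); print(w2px(d,[.492,-.356,.063]))
b=cv2.imread('pics/w4.png'); cv2.imwrite('pics/w4.png',b)
E
```

```text
clock: 13.17
tcp_pos: [0.4866, -0.44, 0.3018]
tool_rot: [179.8, 0.3, 84.8]
wrist_force: [-0.9, 0.4, 0.2]
opening: 0.0005
finger_force: 0.0
(np.float64(315.88755103069735), np.float64(125.33537490148498))
```

View pics/w4.png

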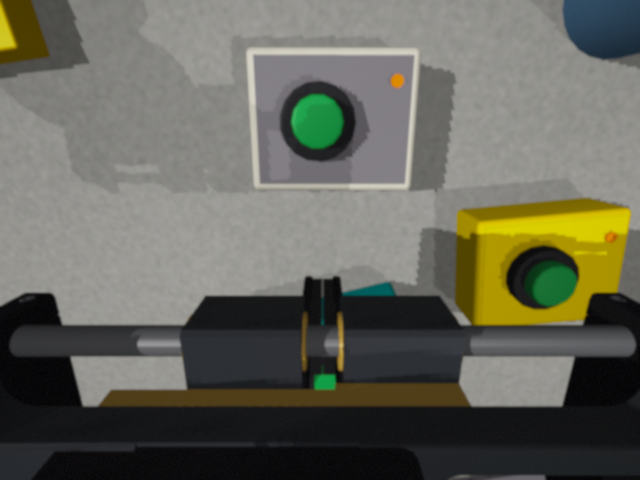

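The wrist view shows the button at (318,122), so the aim was within about 2 mm. I'll press again, centred and in small steps, watching force against travel.

```bash
python3 - <<'E'
from h import *
d=load('w4'); p=px2w(d,318,122,.063); print(p); go(p[0],p[1],.066)
E
```

```text
[ 0.49345196 -0.35420852  0.063     ]
shift cm [ 8.42 -0.05  5.25] rot [1.799e+02 1.000e-01 8.490e+01]
```

```bash
python3 -m crank '[[4.2,0,0,0],[8.4,0,0,0],[8.4,0,0,0],[8.4,0,3,0],[8.4,0,4.8,0],[8.4,0,5.2,0],[8.4,0,5.2,0],[8.4,0,5.2,0]]' 1
python3 -m crank '[[0,0,0.2,0],[0,0,0.3,0],[0,0,0.3,0],[0,0,0.3,0]]' 1
python3 -m crank '[[0,0,0.2,0],[0,0,0.2,0],[0,0,0.2,0]]' 1
python3 -m crank '[[0,0,0.2,0],[0,0,0.2,0],[0,0,0.2,0]]' 1
```

```text
clock: 13.88
tcp_pos: [0.494, -0.3525, 0.2485]
tool_rot: [-179.9, -0.1, 85.0]
wrist_force: [-1.2, 0.7, 2.2]
opening: 0.0006
finger_force: 1.0
clock: 14.22
tcp_pos: [0.4942, -0.3534, 0.246]
tool_rot: [179.9, 0.0, 85.0]
wrist_force: [-0.7, 2.7, 4.0]
opening: 0.0004
finger_force: 1.7
clock: 14.47
tcp_pos: [0.4943, -0.3535, 0.2436]
tool_rot: [179.9, 0.0, 85.0]
wrist_force: [-0.4, 2.9, 5.0]
opening: 0.0002
finger_force: 2.5
clock: 14.72
tcp_pos: [0.4943, -0.3534, 0.2434]
tool_rot: [179.9, 0.0, 85.0]
wrist_force: [-1.3, 4.9, 15.8]
opening: 0.0003
finger_force: 7.7
```

```bash
Z='' ; python3 -m crank '[[0,0,0,0],[0,0,0,0],[0,0,0,0],[0,0,0,0],[0,0,0,0],[0,0,0,0],[0,0,0,0],[0,0,0,0],[0,0,0,0],[0,0,0,0]]' 1
python3 - <<'E'
from h import *
shot('side','s4');shot('scene','k4');shot('wrist','w5')
f=lambda n,a,b,c,d:cv2.resize(cv2.imread('pics/'+n+'.png')[a:b,c:d],(390,290),interpolation=cv2.INTER_CUBIC)
cv2.imwrite('pics/c6.png',np.vstack([np.hstack([f('s3',160,220,340,420),f('s4',160,220,340,420)]),np.hstack([f('k3',180,240,220,300),f('k4',180,240,220,300)])]))
E
```

```text
clock: 15.55
tcp_pos: [0.4943, -0.3534, 0.2434]
tool_rot: [179.9, 0.0, 85.0]
wrist_force: [-2.0, 5.2, 14.8]
opening: 0.0003
finger_force: 7.7
```

View pics/c6.png

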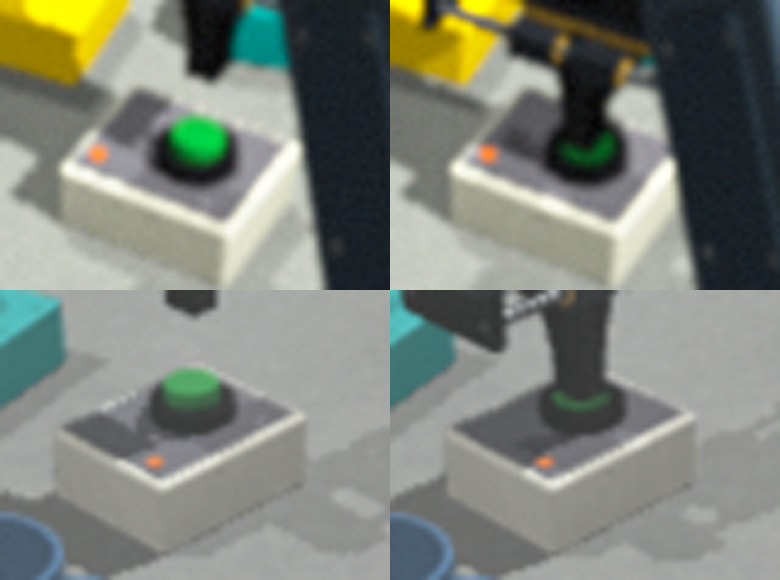

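The button is visibly pushed down to its collar. I keep holding it for well over 5 s, then release.

```bash
for i in 1 2 3 4 5 6 7; do python3 -m crank '[[0,0,0,0],[0,0,0,0],[0,0,0,0],[0,0,0,0],[0,0,0,0],[0,0,0,0],[0,0,0,0],[0,0,0,0],[0,0,0,0],[0,0,0,0]]' 1 | egrep 'clock|wrist'; done
python3 -m crank '[[0,0,-1,0],[0,0,-3,0],[0,0,-7,0],[0,0,-7,0]]' 1
python3 -c "
from h import *
go(.4637+.0020,.0075,.08)"
```

```text
clock: 16.53
wrist_force: [-1.5, 3.7, 15.8]
clock: 17.37
wrist_force: [-1.4, 4.4, 15.4]
clock: 18.2
wrist_force: [-1.5, 4.6, 15.1]
clock: 19.03
wrist_force: [-1.4, 4.6, 15.5]
clock: 19.87
wrist_force: [-2.2, 4.0, 15.6]
clock: 20.7
wrist_force: [-1.4, 4.9, 15.9]
clock: 21.53
wrist_force: [-0.6, 4.1, 15.3]
clock: 21.87
tcp_pos: [0.4957, -0.3556, 0.3172]
tool_rot: [179.5, 0.5, 85.0]
wrist_force: [0.9, -0.2, 0.7]
opening: 0.0003
finger_force: 0.0
shift cm [35.96 -6.21  5.11] rot [179.5   0.5  85. ]
```

```bash
python3 -m crank '[[41.4,-6.1,0,0],[41.4,-6.1,0,0],[41.4,-6.1,0,0],[41.4,-6.1,0,0],[41.4,-6.1,0,0],[41.4,-6.1,0,0],[41.4,-6.1,0,0],[41.4,-6.1,0,0],[41.4,-6.1,0,0],[41.4,-6.1,0,0]]' 0
python3 -m crank '[[0,0,0,0],[0,0,0,0],[0,0,0,0]]' 0
python3 - <<'E'
from h import *
d=shot('side','s5');shot('scene','k5')
img={'s5':d['image']}
for n,w in(('s5',None),('k5',None)):
    D=load(n); hsv=cv2.cvtColor(D['image'],cv2.COLOR_RGB2HSV)
    m=cv2.inRange(hsv,(50,120,60),(75,255,255)); k,l,s,c=cv2.connectedComponentsWithStats(m)
    print(n,[(s[i][:5].tolist()) for i in range(1,k) if s[i][4]>500])
go(.4717,.0617,.0215)
E
```

```text
clock: 22.7
tcp_pos: [0.4698, 0.064, 0.3113]
tool_rot: [179.9, 0.0, 85.0]
wrist_force: [1.8, 0.0, 0.2]
opening: 0.0589
finger_force: 0.0
clock: 22.95
tcp_pos: [0.4702, 0.0623, 0.3113]
tool_rot: [179.9, 0.0, 85.0]
wrist_force: [-0.4, -0.1, 0.5]
opening: 0.0792
finger_force: 0.0
s5 [[227, 377, 95, 96, 4914]]
k5 [[481, 290, 63, 40, 1196]]
shift cm [ 0.07  0.12 10.75] rot [179.9   0.   84.9]
```

The tray has been knocked aside. I look again.

```bash
python3 - <<'E'
import cv2
i=cv2.imread('pics/s5.png')[240:480,210:420]
cv2.imwrite('pics/c7.png',cv2.resize(i,None,fx=2.5,fy=2.5,interpolation=cv2.INTER_CUBIC))
E
```

```text
(no output)
```

View pics/c7.png

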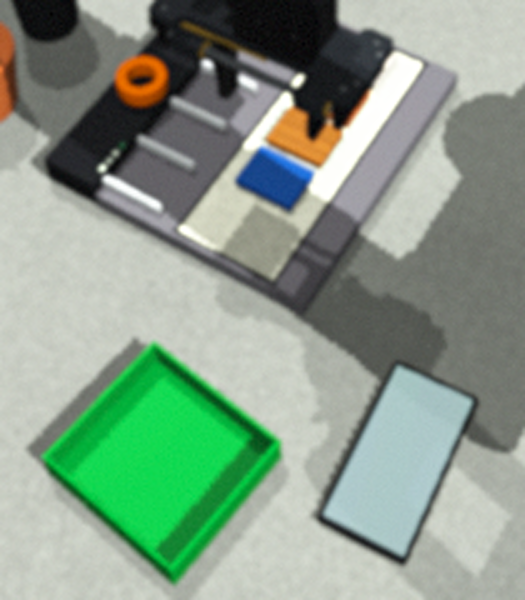

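The tray now has rim corners at about (153,345), (280,445), (174,565) and (44,455) in c7. I grasp blue now and refine the tray from the wrist camera.

```bash
python3 - <<'E'
from h import *
D=load('s5'); P=[px2w(D,210+u/2.5,240+v/2.5,.032) for u,v in [(153,345),(280,445),(174,565),(44,455)]]
print(np.round(P,3)[:,:2].tolist(),np.mean(P,0))
src=[(.069,-.064),(-.069,-.064),(-.069,.064),(.069,.064)]; print(fit2(src,P))
B=np.mean([px2w(D,210+u/2.5,240+v/2.5,.03) for u,v in [(261,150),(312,172),(291,207),(238,183)]],0);print('blue',B)
E
python3 -m crank '[[0.1,0.1,4,0],[0.1,0.1,8,0],[0.1,0.1,10,0],[0.1,0.1,10.5,0],[0.1,0.1,10.7,0],[0.1,0.1,10.7,0]]' 0
python3 -m crank '[[0,0,0,0],[0,0,0,0],[0,0,0,0],[0,0,0,0],[0,0,0,0]]' 1
python3 -m crank '[[0,0,-0.5,0],[0,0,-2,0],[0,0,-5,0],[0,0,-8,0],[0,0,-8,0]]' 1
```

```text
[[0.484, 0.258], [0.352, 0.289], [0.381, 0.404], [0.513, 0.376]] [0.43252591 0.33161338 0.032     ]
(np.float64(-13.146682276090399), array([0.43252591, 0.33161338]), np.float64(0.005881324251704012))
blue [0.46863327 0.06347136 0.03      ]
clock: 23.55
tcp_pos: [0.4714, 0.0623, 0.2044]
tool_rot: [180.0, 0.0, 84.9]
wrist_force: [0.9, -0.2, 0.0]
opening: 0.0871
finger_force: 0.0
clock: 23.97
tcp_pos: [0.4709, 0.0636, 0.205]
tool_rot: [179.9, 0.0, 85.0]
wrist_force: [1.4, -0.9, 0.7]
opening: 0.0613
finger_force: 0.3
clock: 24.38
tcp_pos: [0.4721, 0.0636, 0.2887]
tool_rot: [179.5, 0.0, 85.0]
wrist_force: [0.3, -0.1, -0.8]
opening: 0.0596
finger_force: 30.0
```

```bash
python3 -c "
from h import *
go(.44,.23,.2)"
```

```text
shift cm [16.3  -4.56 -9.4 ] rot [179.5   0.   85. ]
```

```bash
python3 -m crank '[[16.3,-4.6,-9.4,8.2],[16.3,-4.6,-9.4,8.2],[16.3,-4.6,-9.4,8.2],[16.3,-4.6,-9.4,8.2],[16.3,-4.6,-9.4,8.2],[16.3,-4.6,-9.4,8.2],[16.3,-4.6,-9.4,8.2],[16.3,-4.6,-9.4,8.2]]' 1
python3 - <<'E'
from h import *
shot('wrist','w6')
E
```

```text
clock: 25.05
tcp_pos: [0.4387, 0.2295, 0.3776]
tool_rot: [-179.9, 0.1, 76.8]
wrist_force: [-0.1, 0.2, -1.2]
opening: 0.0593
finger_force: 30.0
```

View pics/w6.png

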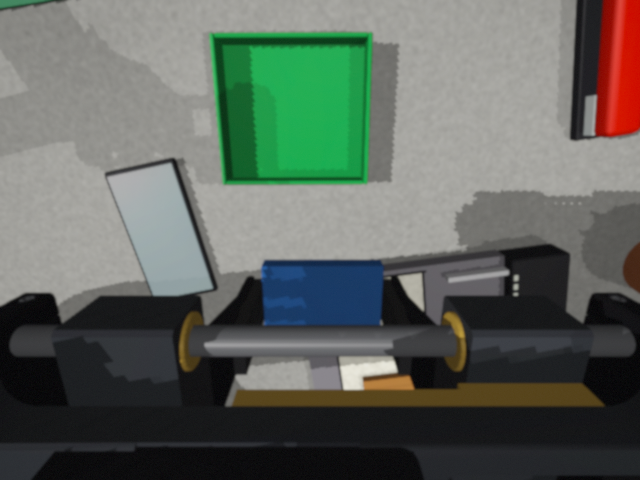

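The tray is at rim corners (211,34), (372,33), (369,183) and (224,184). The blue tile is held level.

```bash
python3 - <<'E'
from h import *
D=load('w6'); P=[px2w(D,u,v,.032) for u,v in [(372,183),(224,184),(211,34),(372,33)]]
P=[px2w(D,u,v,.032) for u,v in [(369,183),(224,184),(211,34),(372,33)]]
src=[(.069,-.064),(-.069,-.064),(-.069,.064),(.069,.064)]; th,t,e=fit2(src,P); print(th,t,e,np.round(P,3)[:,:2].tolist())
c,s=np.cos(np.radians(th)),np.sin(np.radians(th))
for dy in(.028,-.028):
    x,y=t[0]-s*dy,t[1]+c*dy; print(dy,x,y); go(x,y,.006)
E
```

```text
-12.62880596022761 [0.43664536 0.32970739] 0.0018944796764406302 [[0.49, 0.253], [0.356, 0.284], [0.384, 0.406], [0.516, 0.376]]
0.028 0.44276710962754495 0.35702998483220416
shift cm [12.58 -2.52 18.89] rot [-1.799e+02  1.000e-01  7.670e+01]
-0.028 0.43052361321020705 0.30238479478332037
shift cm [ 6.98 -2.46 18.9 ] rot [-1.799e+02  1.000e-01  7.670e+01]
```

```bash
python3 -m crank '[[12.6,-2.5,4,-0.6],[12.6,-2.5,8,-0.6],[12.6,-2.5,12,-0.6],[12.6,-2.5,15,-0.6],[12.6,-2.5,17,-0.6],[12.6,-2.5,18,-0.6],[12.6,-2.5,18.4,-0.6],[12.6,-2.5,18.6,-0.6],[12.6,-2.5,18.6,-0.6]]' 1
python3 -m crank '[[0,0,0.1,0],[0,0,0.1,0]]' 1
```

```text
clock: 25.85
tcp_pos: [0.4441, 0.357, 0.1921]
tool_rot: [-179.9, 0.1, 77.3]
wrist_force: [0.2, 0.5, 0.2]
opening: 0.0593
finger_force: 30.0
clock: 26.02
tcp_pos: [0.4444, 0.3577, 0.1929]
tool_rot: [179.9, -0.1, 77.3]
wrist_force: [-0.6, 0.6, -0.6]
opening: 0.0594
finger_force: 30.0
```

```bash
python3 -m crank '[[0,0,0.1,0],[0,0,0.2,0],[0,0,0.3,0],[0,0,0.3,0]]' 1
python3 -m crank '[[0,0,0,0],[0,0,0,0],[0,0,0,0]]' 0.15
python3 -m crank '[[0,0,-1,0],[0,0,-4,0],[0,0,-8,0],[0,0,-9,0],[0,0,-9,0]]' 0.15
python3 -c "
from h import *
go(.466,.0075,.11)"
```

```text
clock: 26.35
tcp_pos: [0.4439, 0.3583, 0.1888]
tool_rot: [180.0, -0.0, 77.4]
wrist_force: [-0.3, 0.1, 1.7]
opening: 0.0593
finger_force: 30.0
clock: 26.6
tcp_pos: [0.4437, 0.3583, 0.1883]
tool_rot: [-180.0, 0.0, 77.4]
wrist_force: [0.3, -0.1, 0.3]
opening: 0.0704
finger_force: 0.0
clock: 27.02
tcp_pos: [0.4448, 0.359, 0.2823]
tool_rot: [179.6, -0.3, 77.4]
wrist_force: [0.3, -0.1, -1.5]
opening: 0.0741
finger_force: 0.0
shift cm [-33.83   9.75  -1.12] rot [179.6  -0.3  77.4]
```

```bash
python3 -m crank '[[-33.8,9.8,0,-7.6],[-33.8,9.8,0,-7.6],[-33.8,9.8,0,-7.6],[-33.8,9.8,0,-7.6],[-33.8,9.8,0,-7.6],[-33.8,9.8,0,-7.6],[-33.8,9.8,0,-7.6],[-33.8,9.8,0,-7.6],[-33.8,9.8,0,-7.6],[-33.8,9.8,0,-7.6]]' 0
python3 -m crank '[[0,0,0,0],[0,0,0,0]]' 0
python3 - <<'E'
from h import *
shot('wrist','w7')
shot('side','s7')
a=cv2.imread('pics/s7.png')[240:480,210:420];b=cv2.imread('pics/w7.png')
cv2.imwrite('pics/c8.png',np.hstack([cv2.resize(a,(350,400)),cv2.resize(b,(450,400))]))
go(.4657,.007,.0215)
E
```

```text
clock: 27.85
tcp_pos: [0.466, 0.0031, 0.2774]
tool_rot: [-180.0, 0.0, 84.6]
wrist_force: [1.3, -0.5, 0.1]
opening: 0.087
finger_force: 0.0
clock: 28.02
tcp_pos: [0.4648, 0.0075, 0.2776]
tool_rot: [-179.9, -0.0, 85.0]
wrist_force: [-0.2, 0.3, 0.3]
opening: 0.0873
finger_force: 0.0
shift cm [-0.12  0.1   7.42] rot [-179.9   -0.    85.1]
```

View pics/c8.png

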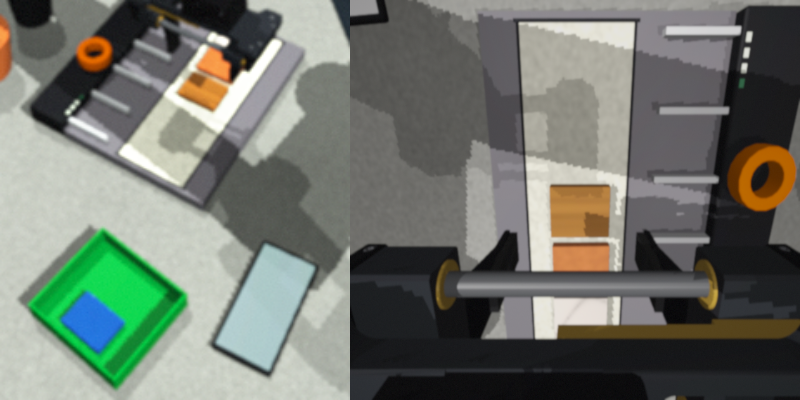

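```bash
python3 - <<'E'
from h import *
D=load('w7'); f=lambda u,v:px2w(D,(u-350)*640/450,v*1.2,.03)
for n,p in(('wood',(581,212)),('terra_top',(580,244))): print(n,f(*p))
for n,p in(('wood',f(581,212)),): go(p[0],p[1],.0215)
E
```

```text
wood [0.4694161  0.00605967 0.03      ]
terra_top [ 0.46595791 -0.02357559  0.03      ]
shift cm [-0.18  0.48  7.42] rot [-179.9   -0.    85.1]
```

```bash
python3 -m crank '[[-0.1,0.3,3,0],[-0.1,0.3,6,0],[-0.1,0.3,7,0],[-0.1,0.3,7.3,0],[-0.1,0.3,7.4,0],[-0.1,0.3,7.4,0]]' 0
python3 -m crank '[[0,0,0,0],[0,0,0,0],[0,0,0,0],[0,0,0,0],[0,0,0,0]]' 1
python3 -m crank '[[0,0,-0.5,0],[0,0,-2,0],[0,0,-5,0],[0,0,-8,0],[0,0,-8,0]]' 1
python3 -c "
from h import *
go(.4310,.3024,.1)"
```

```text
clock: 28.62
tcp_pos: [0.4685, 0.0063, 0.2047]
tool_rot: [180.0, 0.0, 85.0]
wrist_force: [0.1, -0.6, 0.6]
opening: 0.0869
finger_force: 0.0
clock: 29.03
tcp_pos: [0.4684, 0.0057, 0.2047]
tool_rot: [180.0, 0.0, 85.0]
wrist_force: [-0.2, 0.1, 0.8]
opening: 0.0617
finger_force: 0.2
clock: 29.45
tcp_pos: [0.4696, 0.0056, 0.2885]
tool_rot: [179.5, 0.1, 85.0]
wrist_force: [-0.3, 0.1, -0.6]
opening: 0.0595
finger_force: 30.0
shift cm [29.23 -6.45  0.54] rot [1.795e+02 1.000e-01 8.500e+01]
```

```bash
python3 -m crank '[[29.2,-6.5,0,7.6],[29.2,-6.5,0,7.6],[29.2,-6.5,0,7.6],[29.2,-6.5,0,7.6],[29.2,-6.5,0,7.6],[29.2,-6.5,0,7.6],[29.2,-6.5,0,7.6],[29.2,-6.5,0,7.6],[29.2,-6.5,0,7.6],[29.2,-6.5,0,7.6]]' 1
python3 -m crank '[[0,0,0,0],[0,0,0,0]]' 1
python3 - <<'E'
from h import *
shot('side','s8');D=load('s8');hsv=cv2.cvtColor(D['image'],cv2.COLOR_RGB2HSV)
m=cv2.inRange(hsv,(50,120,60),(75,255,255)); k,l,s,c=cv2.connectedComponentsWithStats(m)
print([(s[i][:5].tolist()) for i in range(1,k) if s[i][4]>300])
go(.4310,.3024,.0065)
E
```

```text
clock: 30.28
tcp_pos: [0.4286, 0.3026, 0.2838]
tool_rot: [-180.0, 0.1, 77.5]
wrist_force: [0.3, -0.5, -0.9]
opening: 0.0594
finger_force: 30.0
clock: 30.45
tcp_pos: [0.4294, 0.3008, 0.284]
tool_rot: [-179.9, 0.1, 77.3]
wrist_force: [-0.1, 0.1, -0.6]
opening: 0.0598
finger_force: 30.0
[[227, 384, 95, 89, 3308]]
shift cm [0.2  0.11 9.54] rot [-180.     0.    77.2]
```

Wood is held and the tray hasn't moved. I lower it.

```bash
python3 -m crank '[[0.1,0.1,3,0],[0.1,0.1,6,0],[0.1,0.1,8,0],[0.1,0.1,9,0],[0.1,0.1,9.3,0],[0.1,0.1,9.5,0],[0.1,0.1,9.5,0],[0.1,0.1,9.5,0]]' 1
python3 -m crank '[[0,0,0,0],[0,0,0,0],[0,0,0,0]]' 0.15
python3 -m crank '[[0,0,-1,0],[0,0,-4,0],[0,0,-8,0],[0,0,-9.5,0],[0,0,-9.5,0]]' 0.15
python3 -c "
from h import *
go(.461,-.047,.11)"
```

```text
clock: 31.17
tcp_pos: [0.4309, 0.3031, 0.1903]
tool_rot: [179.9, -0.1, 77.4]
wrist_force: [0.2, 0.8, -1.2]
opening: 0.0596
finger_force: 30.0
clock: 31.42
tcp_pos: [0.4306, 0.3033, 0.19]
tool_rot: [179.9, -0.1, 77.4]
wrist_force: [0.3, -1.1, -1.1]
opening: 0.0703
finger_force: 0.0
clock: 31.83
tcp_pos: [0.4315, 0.3038, 0.2889]
tool_rot: [179.6, -0.3, 77.4]
wrist_force: [0.1, -0.1, 0.1]
opening: 0.0743
finger_force: 0.0
shift cm [-33.59  10.54  -0.43] rot [179.6  -0.3  77.4]
```

```bash
python3 -m crank '[[-33.5,10.7,0,-7.6],[-33.5,10.7,0,-7.6],[-33.5,10.7,0,-7.6],[-33.5,10.7,0,-7.6],[-33.5,10.7,0,-7.6],[-33.5,10.7,0,-7.6],[-33.5,10.7,0,-7.6],[-33.5,10.7,0,-7.6],[-33.5,10.7,0,-7.6],[-33.5,10.7,0,-7.6]]' 0
python3 -m crank '[[0,0,0,0],[0,0,0,0],[0,0,0,0]]' 0
python3 - <<'E'
from h import *
shot('wrist','w8');shot('side','s9')
go(.463,-.0467,.0215)
E
```

```text
clock: 32.67
tcp_pos: [0.4627, -0.0516, 0.2843]
tool_rot: [179.8, 0.1, 84.6]
wrist_force: [0.4, 0.8, 0.0]
opening: 0.0871
finger_force: 0.0
clock: 32.92
tcp_pos: [0.4609, -0.0458, 0.2841]
tool_rot: [-179.9, -0.0, 85.1]
wrist_force: [-0.4, -0.2, -0.2]
opening: 0.0869
finger_force: 0.0
shift cm [-0.08  0.19  8.05] rot [-179.9   -0.    85.1]
```

```bash
python3 -m crank '[[-0.1,0.2,3,0],[-0.1,0.2,6,0],[-0.1,0.2,7.5,0],[-0.1,0.2,7.9,0],[-0.1,0.2,8,0],[-0.1,0.2,8.05,0]]' 0
python3 -m crank '[[0,0,0,0],[0,0,0,0],[0,0,0,0],[0,0,0,0],[0,0,0,0]]' 1
python3 -m crank '[[0,0,-0.5,0],[0,0,-2,0],[0,0,-5,0],[0,0,-8,0],[0,0,-8,0]]' 1
python3 -c "
from h import *
a=cv2.imread('pics/s9.png')[240:480,210:420];b=cv2.imread('pics/w8.png')
cv2.imwrite('pics/c9.png',np.hstack([cv2.resize(a,(350,400)),cv2.resize(b,(450,400))]))
go(.4428,.3575,.1)"
```

```text
clock: 33.52
tcp_pos: [0.4636, -0.0478, 0.204]
tool_rot: [180.0, 0.0, 85.0]
wrist_force: [-0.6, 0.6, 0.4]
opening: 0.0872
finger_force: 0.0
clock: 33.93
tcp_pos: [0.4636, -0.0485, 0.2043]
tool_rot: [179.9, 0.0, 85.0]
wrist_force: [0.3, -0.1, 0.8]
opening: 0.0615
finger_force: 0.0
clock: 34.35
tcp_pos: [0.4647, -0.0487, 0.2881]
tool_rot: [179.5, 0.1, 85.0]
wrist_force: [-0.2, -0.4, 0.5]
opening: 0.06
finger_force: 30.0
shift cm [40.27 -5.74  0.45] rot [1.795e+02 1.000e-01 8.500e+01]
```

View pics/c9.png

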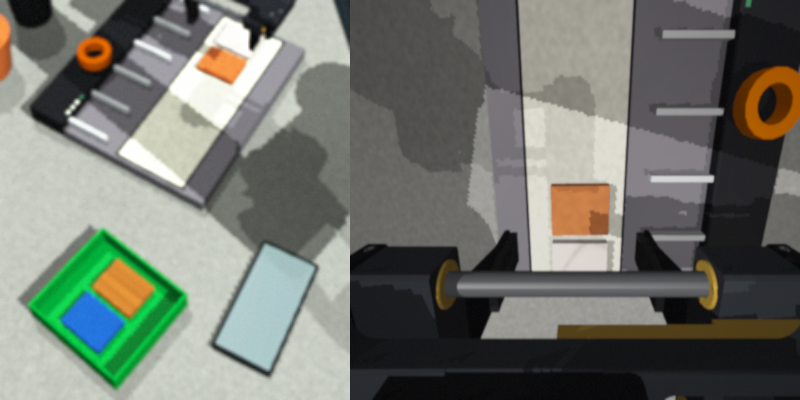

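Blue and wood lie flat side by side in the tray, and terracotta is held. I'll stack it on blue.

```bash
python3 -m crank '[[40.3,-5.7,0,7.6],[40.3,-5.7,0,7.6],[40.3,-5.7,0,7.6],[40.3,-5.7,0,7.6],[40.3,-5.7,0,7.6],[40.3,-5.7,0,7.6],[40.3,-5.7,0,7.6],[40.3,-5.7,0,7.6],[40.3,-5.7,0,7.6],[40.3,-5.7,0,7.6]]' 1
python3 -m crank '[[0,0,0,0],[0,0,0,0],[0,0,0,0]]' 1
python3 - <<'E'
from h import *
shot('side','s10');D=load('s10');hsv=cv2.cvtColor(D['image'],cv2.COLOR_RGB2HSV)
m=cv2.inRange(hsv,(50,120,60),(75,255,255)); k,l,s,c=cv2.connectedComponentsWithStats(m)
print([(s[i][:5].tolist()) for i in range(1,k) if s[i][4]>300])
go(.4435,.3578,.0175)
E
```

```text
clock: 35.18
tcp_pos: [0.4411, 0.3604, 0.2834]
tool_rot: [-180.0, 0.0, 77.4]
wrist_force: [0.5, -0.0, -0.5]
opening: 0.0593
finger_force: 30.0
clock: 35.43
tcp_pos: [0.4414, 0.3576, 0.2832]
tool_rot: [-179.9, 0.1, 77.4]
wrist_force: [-0.6, 0.6, -0.8]
opening: 0.0595
finger_force: 30.0
[[227, 407, 95, 66, 1973]]
shift cm [0.13 0.18 8.35] rot [-1.799e+02  1.000e-01  7.730e+01]
```

```bash
python3 -m crank '[[0.1,0.1,3,0],[0.1,0.1,6,0],[0.1,0.1,7.5,0],[0.1,0.1,8,0],[0.1,0.1,8.3,0],[0.1,0.1,8.4,0],[0.1,0.1,8.4,0],[0.1,0.1,8.4,0]]' 1
python3 -m crank '[[0,0,0,0],[0,0,0,0],[0,0,0,0]]' 0.15
python3 -m crank '[[0,0,-1,0],[0,0,-4,0],[0,0,-8,0],[0,0,-8.4,0],[0,0,-8.4,0]]' 0.15
python3 - <<'E'
from h import *
D=load('w8'); f=lambda u,v:px2w(D,(u-350)*640/450,v*1.2,.03)
p=f(580,240); c=(p[0]-.0019,p[1]-.0229); print(p,c, f(580.5,211)); go(c[0],c[1],.11)
E
```

```text
clock: 36.15
tcp_pos: [0.4438, 0.3587, 0.2009]
tool_rot: [179.9, -0.1, 77.3]
wrist_force: [-0.5, 0.2, -1.2]
opening: 0.0596
finger_force: 30.0
clock: 36.4
tcp_pos: [0.4434, 0.359, 0.2005]
tool_rot: [179.9, -0.0, 77.4]
wrist_force: [-0.4, -0.4, -0.3]
opening: 0.071
finger_force: 0.0
clock: 36.82
tcp_pos: [0.4441, 0.3595, 0.2874]
tool_rot: [179.7, -0.3, 77.4]
wrist_force: [0.0, 0.1, -0.4]
opening: 0.0742
finger_force: 0.0
[ 0.46246273 -0.07617623  0.03      ] (np.float64(0.4605627262306893), np.float64(-0.09907622536706728)) [ 0.46520129 -0.04867098  0.03      ]
shift cm [-44.39  11.62  -0.63] rot [179.7  -0.3  77.4]
```

```bash
python3 -m crank '[[-22,5.8,0,-3.8],[-22,5.8,0,-3.8],[-22,5.8,0,-3.8],[-22,5.8,0,-3.8],[-22,5.8,0,-3.8],[-44.4,11.6,0,-7.6],[-44.4,11.6,0,-7.6],[-44.4,11.6,0,-7.6],[-44.4,11.6,0,-7.6],[-44.4,11.6,0,-7.6]]' 0
python3 -c "
from h import *
go(.4595,-.1002,.1)"
```

```text
clock: 37.65
tcp_pos: [0.4571, -0.0594, 0.283]
tool_rot: [-179.9, -0.0, 85.0]
wrist_force: [1.4, 1.0, -0.2]
opening: 0.0871
finger_force: 0.0
shift cm [-4.05  0.6   0.08] rot [-179.9   -0.    85. ]
```

```bash
python3 -m crank '[[0,0,0,0],[0,0,0,0],[0,0,0,0]]' 0
python3 -c "
from h import *
go(.4595,-.1002,.0215)"
```

```text
clock: 37.9
tcp_pos: [0.4572, -0.0574, 0.2831]
tool_rot: [-179.8, -0.1, 84.9]
wrist_force: [-0.2, 1.3, 0.1]
opening: 0.0866
finger_force: 0.0
shift cm [-4.25  0.63  7.94] rot [-1.798e+02 -1.000e-01  8.490e+01]
```

```bash
python3 -m crank '[[-4.2,0.5,0,0],[-4.2,0.5,0,0],[-4.2,0.5,0,0],[-4.2,0.5,3,0],[-4.2,0.5,6,0],[-4.2,0.5,7.3,0],[-4.2,0.5,7.8,0],[-4.2,0.5,7.95,0],[-4.2,0.5,7.95,0]]' 0
python3 -m crank '[[0,0,0,0],[0,0,0,0],[0,0,0,0],[0,0,0,0],[0,0,0,0]]' 1
python3 -m crank '[[0,0,-0.5,0],[0,0,-2,0],[0,0,-5,0],[0,0,-8,0],[0,0,-8,0]]' 1
python3 -c "
from h import *
go(.4310,.3030,.1)"
```

```text
clock: 38.65
tcp_pos: [0.4592, -0.0985, 0.2043]
tool_rot: [-179.9, -0.0, 85.1]
wrist_force: [-0.2, 0.5, -0.3]
opening: 0.087
finger_force: 0.0
clock: 39.07
tcp_pos: [0.4594, -0.1, 0.2048]
tool_rot: [179.9, 0.0, 85.0]
wrist_force: [0.4, 0.6, 0.6]
opening: 0.0615
finger_force: 0.0
clock: 39.48
tcp_pos: [0.4604, -0.1004, 0.2886]
tool_rot: [179.5, 0.2, 85.0]
wrist_force: [1.6, -0.7, 0.4]
opening: 0.0597
finger_force: 30.0
shift cm [39.93 -6.47  0.46] rot [179.5   0.2  85. ]
```

```bash
python3 -m crank '[[39.9,-6.5,0,7.6],[39.9,-6.5,0,7.6],[39.9,-6.5,0,7.6],[39.9,-6.5,0,7.6],[39.9,-6.5,0,7.6],[39.9,-6.5,0,7.6],[39.9,-6.5,0,7.6],[39.9,-6.5,0,7.6],[39.9,-6.5,0,7.6],[39.9,-6.5,0,7.6]]' 1
python3 -m crank '[[0,0,0,0],[0,0,0,0],[0,0,0,0]]' 1
python3 - <<'E'
from h import *
shot('side','s11');D=load('s11');hsv=cv2.cvtColor(D['image'],cv2.COLOR_RGB2HSV)
m=cv2.inRange(hsv,(50,120,60),(75,255,255)); k,l,s,c=cv2.connectedComponentsWithStats(m)
print([(s[i][:5].tolist()) for i in range(1,k) if s[i][4]>300])
go(.4310,.3030,.0175)
E
```

```text
clock: 40.32
tcp_pos: [0.4285, 0.3059, 0.284]
tool_rot: [-180.0, -0.0, 77.4]
wrist_force: [0.3, -0.9, -0.1]
opening: 0.0595
finger_force: 30.0
clock: 40.57
tcp_pos: [0.4289, 0.3029, 0.2838]
tool_rot: [-179.9, 0.1, 77.4]
wrist_force: [-0.2, -0.4, 0.0]
opening: 0.0595
finger_force: 30.0
[[227, 385, 95, 88, 2610]]
shift cm [0.12 0.17 8.42] rot [-1.799e+02  1.000e-01  7.730e+01]
```

```bash
python3 -m crank '[[0,0.1,3,0],[0,0.1,6,0],[0,0.1,7.5,0],[0,0.1,8,0],[0,0.1,8.3,0],[0,0.1,8.4,0],[0,0.1,8.4,0],[0,0.1,8.4,0]]' 1
python3 -m crank '[[0,0,0,0],[0,0,0,0],[0,0,0,0]]' 0.15
python3 -m crank '[[0,0,-1,0],[0,0,-4,0],[0,0,-8,0],[0,0,-12,0],[0,0,-16,0],[-12,0,-18,0],[-20,0,-18,0],[-20,0,-18,0],[-20,0,-18,0],[-20,0,-18,0]]' 0.15
python3 - <<'E'
from h import *
shot('side','s12'); shot('wrist','w12'); shot('scene','k12')
D=load('s12');hsv=cv2.cvtColor(D['image'],cv2.COLOR_RGB2HSV)
tr=np.zeros((480,640),np.uint8); cv2.fillConvexPoly(tr,np.array([(271,378),(322,418),(280,473),(227,422)]),255)
for n,lo,hi in(('green',(50,120,60),(75,255,255)),('blue',(105,120,50),(125,255,255)),('orange',(3,120,60),(18,255,255)),('pale',(0,0,100),(179,50,255))):
    m=cv2.inRange(hsv,lo,hi); 
    if n!='green': m&=tr
    k,l,s,c=cv2.connectedComponentsWithStats(m); print(n,[(s[i].tolist(),cv2.minAreaRect(np.argwhere(l==i).astype(np.float32))[1]) for i in range(1,k) if s[i][4]>60])
E
```

```text
clock: 41.28
tcp_pos: [0.431, 0.303, 0.2013]
tool_rot: [179.9, -0.1, 77.3]
wrist_force: [-0.2, 0.6, -1.5]
opening: 0.0598
finger_force: 30.0
clock: 41.53
tcp_pos: [0.4306, 0.3032, 0.2009]
tool_rot: [179.9, -0.0, 77.4]
wrist_force: [-0.7, -0.7, 0.1]
opening: 0.0706
finger_force: 0.0
clock: 42.37
tcp_pos: [0.3852, 0.1063, 0.3813]
tool_rot: [179.9, 0.0, 77.4]
wrist_force: [0.9, -1.4, -0.1]
opening: 0.0741
finger_force: 0.0
green [([183, 241, 21, 20, 279], (20.0, 19.0)), ([227, 377, 95, 96, 3068], (73.73477172851562, 70.53861236572266))]
blue []
orange [([245, 415, 37, 37, 758], (30.80412483215332, 25.27239990234375))]
pale [([265, 392, 38, 36, 743], (30.600812911987305, 24.711116790771484))]
```

Terracotta and marble show as clean tile-sized rectangles of about 31 x 25 px in the tray. They cover blue and wood, so all four samples are in two flat piles. The tray's outline is where it was after the knock, and the robot is clear of everything.

```bash
python3 -m crank '[[0,0,0,0],[0,0,0,0],[0,0,0,0],[0,0,0,0],[0,0,0,0],[0,0,0,0]]' && python3 -c "
from plant import manip
print(manip.job_done())"
```

```text
clock: 43.02
tcp_pos: [0.3867, 0.1086, 0.3801]
tool_rot: [-180.0, 0.0, 77.5]
wrist_force: [1.1, -0.5, -0.6]
opening: 0.074
finger_force: 0.0
the job is handed in; nothing more can be done
None
```

The job is handed in, no verdict returned: I drew all four samples present onto the scan field, held the button down about 7 s (after one earlier press of under a second, also with every sample on the field), and put them in the tray in two flat piles, a result I checked only by image measurements because my picture views had run out.

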